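# Slide the hardware crate home and swing the keeper bar behind it

## Task

On the joinery bench, push the tall, heavy hardware crate low down, against the yellow-striped end of its plinth step, so that it slides without tipping into the wooden bay until it is fully home and square against the blue back stop. Then push the red keeper bar round with a fingertip until it lies straight across the mouth behind the crate, and move clear. Only push from outside: do not push on the tall upper box, do not grip the bar or touch its inner side, do not lift anything, and leave the glue bottle, tin, wooden ring and sanding block where they are.

Things in the scene. Friction and masses are not known exactly. Their poses are not given: they have to be found in the camera images.
- crate: Crate, 2.4 kg +-15%, friction on the bench 9 to 19 N. Plinth: solid block 150 (x) x 140 (y) x 45 mm high. On its front stands the tall plywood box (100 x 140, top at 230 mm), leaving a step 50 mm deep behind. Origin: on the bench under the middle of the box. Step's end face (yellow stripe; push here, towards +x) at x = -100 mm, front x = +50, sides y = +-70. Pushed above about 75 mm it may tip.
- bay: Fixed floorless bay. +x points into it; origin on the bench, middle of the mouth. Cheeks 30 mm high, inner faces y = +-86, x = 0 to 155 mm, flaring in front of the mouth to y = +-131 at x = -55. Blue back stop 60 high, inner face x = +155. Crate home: same axes, its origin at x = +105, y about 0, step's end at x = +5. Crate starts in front of the mouth, facing it within 0.12 rad, 12 mm sideways.
- keeper (a joint): Angle of the red keeper bar about its upright pin (rad). 0: bar points straight out, along the bay's -x; negative: splayed outward, away from the mouth; it grows as the bar swings in; 1.57: straight across the mouth, along the bay's -y. Range -0.5 to 1.6. Friction of about 0.15 N m holds it where it is left.
- keeper_pivot (a point): Axis of the keeper's pin, at x = -12, y = +121 mm in the bay's frame, 42 mm above the bench. The bar runs 210 mm from the pin, 16 mm thick (8 mm either side of the line pin to tip), from 33 to 51 mm above the bench, free space under it beyond the flare. Shut, it stands about 9 mm behind the step of a crate that is home.
- keeper_tip (a point): Free end of the keeper bar, on its centre line, 42 mm above the bench. The bar's inner side is the one that leads as it swings shut (do not touch); push on the opposite, outer side.
- glue: White glue bottle with an orange cap, 60 mm across, 180 mm high, standing. Origin under its centre. Leave alone.
- tin: Steel tin with a paper label, 72 mm across, 100 mm high, standing. Origin under its centre. Leave alone.
- roll: Light wooden ring, 100 mm across, 24 mm high, lying flat. Origin under its centre. Leave alone.
- sander: Cork sanding block with a dark wooden grip, 110 x 65 mm, 44 mm high. Origin under its centre. Leave alone.
Things that resemble listed ones, but are neither listed nor needed, are in the scene too. Of the things that look like the crate, the smaller one is meant.

How it is judged:
By the outcome, as a careful person would: the job done as asked, in the order asked, and still so for the second after the job is handed in, with the robot touching nothing.
It also fails if it takes over 72 s, if anything falls off the work surface, if the arm or the gripper's body presses on something with over 40 N, if the wrist force passes 120 N, or if a joint passes its speed limit or range.

## Robot

A 7-joint arm with a two-finger parallel gripper is mounted at the origin on the work surface. World frame = base frame: x ahead of the robot, y to its left, z up, the work surface at z = 0. Lengths are in m, angles in rad, forces in N, time in s.
With the tool pointing down it reaches from about 0.35 to 0.9 m from the base axis. Payload 8.1 kg.
Tool frame: the origin (TCP) lies midway between the tips of the shut fingers; the grasp point (between the pads) lies 19 mm behind it; z points along the fingers, x is the direction in which the jaws open and shut, and the axes are right-handed (so a half turn about z gives the same grasp; the last joint's range is limited). The gripper opens to 85 mm and grips with 20 to 120 N. Pads are 22 mm wide; open, the fingers measure 114 mm over their backs; the gripper's body (76 mm by 85 mm) begins 54 mm behind the grasp point. The pads swing forward as they close: fully open they stand 13 mm farther back than shut.
Start: joints at [-1.438, 0.434, 0.025, 1.573, -0.012, 1.134, -0.075], TCP at [0.146, 0.608, 0.231] pointing down, gripper open.
Joint ranges: [-2.62, 2.62], [-0.44, 2.09], [-1.27, 1.32], [0.08, 2.57], [-1.32, 4.46], [0.12, 2], [-2.74, 2.74]. Speed limits (rad/s): [2.22, 2.22, 3.01, 3.01, 3.14, 3.14, 3.14].

## Interface

Orientations are given as a unit quaternion [w, x, y, z].
In Python, from cell import robot gives the robot as it stands.
- The arm moves only by the shell command python3 -m creep 'ROWS' [FORCE]. ROWS is JSON, one flat list of numbers, 7 for each row, row after row: the shift along the tool's x, y, z in mm, then the turn, a rotation vector about the tool's x, y, z in rad, then the opening, from 0 (shut) to 1 (fully open). In form: [dx, dy, dz, rx, ry, rz, claw, dx, dy, dz, rx, ry, rz, claw, ...]. A call has 1 to 12 rows; each row shifts and turns the pose as measured when the row begins, along the tool's axes as they then stand; what a row does not reach is not made up. A row lasts 1/8 s, in which the tool goes at most 62.5 mm and 10.7 degrees, less where a joint would pass 70% of its speed; a pose out of reach is approached as far as the arm can. A call is refused whole if a number of a shift passes 62.5 or a number of a turn 0.188, either way. A call with a gripper value outside its range is refused whole. The fingers move at their own pace and stop on an object; FORCE is the grip in N (left out, the last holds). Time passes only in rows, so rows that do not move let the fingers close. It gives the time, the measured TCP pose, the force and the opening at its end, in the units of the state.
- robot.sense(): the state, without advancing time (a new reading comes with each control period).
- robot.get_image(name): name is "scene" or "top" or "wrist"; returns (picture, depth): 420x560x3 uint8, red, green, blue; 420x560 float32, m along the optical axis (not along the pixel's ray), 0 where there is no reading.
- robot.get_calibration(name): a dict with "fx", "fy", "cx", "cy" (pixels), "k1" (the pictures are not rectified: a ray, as slopes to the right and down, at radius r is drawn at 1 + k1 r^2 times it, then the intrinsics apply), "rvec" (rotation vector, rad) and "tvec" (3), from world to camera coordinates, as OpenCV has them. Camera axes: x right, y down, z forward; pixel columns grow to the right and rows downward; lengths in m; the calibration is good to about 2 mm. A picture is of the moment at which its call begins: read the wrist's pose just before it. get_calibration takes no time and is no camera call; for the wrist camera it gives the pose at the moment of the call.
- robot.job_done(): hands the job in, once; it reports no verdict.
The state is a dict: "t": time; "joint_positions": joint angles; "joint_vel": joint speeds; "effort": joint torques, N m; "position": TCP position; "tcp_rot": TCP orientation; "wrist_force": force on the tool from outside, world axes, zero at the start; "torque": the same for the moment, N m; "gripper_width": finger opening in m.
Only numpy, scipy, OpenCV 4.12 (cv2) and the standard library are available. Lean on these libraries where they do the work, as an engineer would, in place of code of your own. Each camera call takes 0.05 s, during which the arm holds its last target.

## Working session

There is one attempt and no reset: what is moved stays moved. The work goes in short steps, Python scripts to look and compute and a shell command to move; the robot and the scene stay as the last step left them, time stands still between calls to the robot, and variables do not carry over. Pictures are saved under pics/ and viewed, and the job is handed in when it is done.

```bash
ls; mkdir -p pics; python3 - <<'E'
from cell import robot
import cv2
s=robot.sense(); print({k:s[k] for k in ('t','position','tcp_rot','wrist_force','gripper_width')})
for n in ('scene','top'):
    im,d=robot.get_image(n); cv2.imwrite(f'pics/{n}0.png',im[:,:,::-1]); 
    import numpy as np; np.save(f'pics/{n}0_d.npy',d); np.save(f'pics/{n}0.npy',im)
    c=robot.get_calibration(n); print(n,c)
E
```

```text
pics
{'t': 0.0, 'position': array([0.14594286, 0.60720625, 0.23055292]), 'tcp_rot': array([ 5.25475326e-04,  7.85391108e-01,  6.18999366e-01, -5.62994011e-04]), 'wrist_force': array([-0.31338737,  0.418638  , -0.33141139]), 'gripper_width': 0.08538581069978789}
scene {'fx': 428.36679097433824, 'fy': 428.36679097433824, 'cx': 284.7983666550594, 'cy': 211.77914924584897, 'k1': -0.05849970380833798, 'rvec': array([ 1.92173731,  1.5304385 , -0.62078617]), 'tvec': array([-0.10149029, -0.31378055,  1.43980015])}
top {'fx': 414.0074673307184, 'fy': 414.0074673307184, 'cx': 277.25691288111733, 'cy': 205.70770228762112, 'k1': 0.023053723416654077, 'rvec': array([ 2.1635662 , -2.22778755,  0.03709783]), 'tvec': array([0.03436105, 0.48911741, 0.93707815])}
```

View pics/scene0.png

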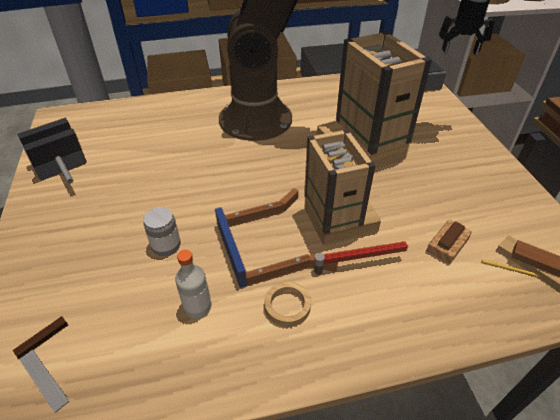

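View pics/top0.png

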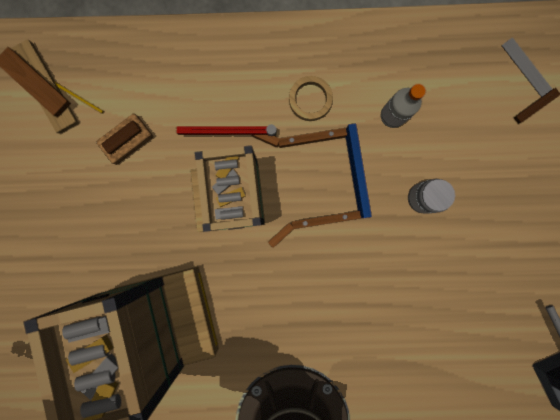

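The small crate, at top (230,190) and scene (340,190), is the smaller of two lookalikes. The bigger one is at top (120,340) and scene (380,95). I'll confirm this in an enlarged crop and measure.

```bash
cat > h.py <<'E'
import numpy as np, cv2
from cell import robot
def cal(n):
    c=robot.get_calibration(n); R=cv2.Rodrigues(np.array(c['rvec']))[0]; return c,R,np.array(c['tvec'])
def rays(c,uv):
    uv=np.atleast_2d(np.asarray(uv,float))
    K=np.array([[c['fx'],0,c['cx']],[0,c['fy'],c['cy']],[0,0,1]])
    p=cv2.undistortPointsIter(uv.reshape(-1,1,2),K,np.array([c['k1'],0,0,0,0.]),None,None,(3,50,1e-10)).reshape(-1,2)
    return np.c_[p,np.ones(len(p))]
def onplane(n,uv,z,C=None):
    c,R,t=C or cal(n); d=rays(c,uv)@R; o=-R.T@t
    return o+d*((z-o[2])/d[:,2])[:,None]
def proj(n,P,C=None):
    c,R,t=C or cal(n)
    K=np.array([[c['fx'],0,c['cx']],[0,c['fy'],c['cy']],[0,0,1]])
    return cv2.projectPoints(np.atleast_2d(P).astype(float),R,t,K,np.array([c['k1'],0,0,0,0.]))[0].reshape(-1,2)
def cloud(n,d,C=None):
    c,R,t=C or cal(n); h,w=d.shape
    u,v=np.meshgrid(np.arange(w),np.arange(h)); r=rays(c,np.c_[u.ravel(),v.ravel()])*d.reshape(-1,1)
    P=((r-t)@R).reshape(h,w,3); P[d==0]=np.nan; return P
E
python3 - <<'E'
from h import *
im=np.load('pics/top0.npy'); d=np.load('pics/top0_d.npy')
cv2.imwrite('pics/topcrop.png',cv2.resize(im[70:270,150:400,::-1],None,fx=3.2,fy=3,interpolation=cv2.INTER_CUBIC)[:600])
P=cloud('top',d)
hsv=cv2.cvtColor(im,cv2.COLOR_RGB2HSV)
blue=(hsv[...,0]>100)&(hsv[...,0]<130)&(hsv[...,1]>150)
red=((hsv[...,0]<6)|(hsv[...,0]>174))&(hsv[...,1]>180)
for nm,m in(('blue',blue),('red',red)):
    m=cv2.morphologyEx(m.astype('uint8'),cv2.MORPH_OPEN,np.ones((3,3)))
    n,l,st,ce=cv2.connectedComponentsWithStats(m)
    for i in range(1,n):
        if st[i,4]>40:
            q=P[l==i]; print(nm,st[i],ce[i],'z med',np.nanmedian(q[:,2]))
            z=np.nanmedian(q[:,2])
            uv=np.argwhere(l==i)[:,::-1]; W=onplane('top',uv,{'blue':.06,'red':.051}[nm])
            r=cv2.minAreaRect((W[:,:2]*1000).astype(np.float32)); print(r, cv2.boxPoints(r))
E
```

```text
blue [347 125  23  92 947] [357.42238648 170.91974657] z med 0.05906957300111733
((559.0173950195312, -156.1309814453125), (202.4507598876953, 22.8497257232666), 7.312421798706055) [[ 457.16113 -157.68297]
 [ 460.06946 -180.34685]
 [ 660.87366 -154.579  ]
 [ 657.96533 -131.91512]]
red [177 127  89   8 622] [221.00803859 130.02411576] z med 0.05116304396810529
((657.99169921875, 139.07510375976562), (194.4040985107422, 15.558320999145508), 88.24531555175781) [[647.2398    42.156837]
 [662.79083   41.680428]
 [668.7436   235.99338 ]
 [653.19257  236.46979 ]]
```

View pics/topcrop.png

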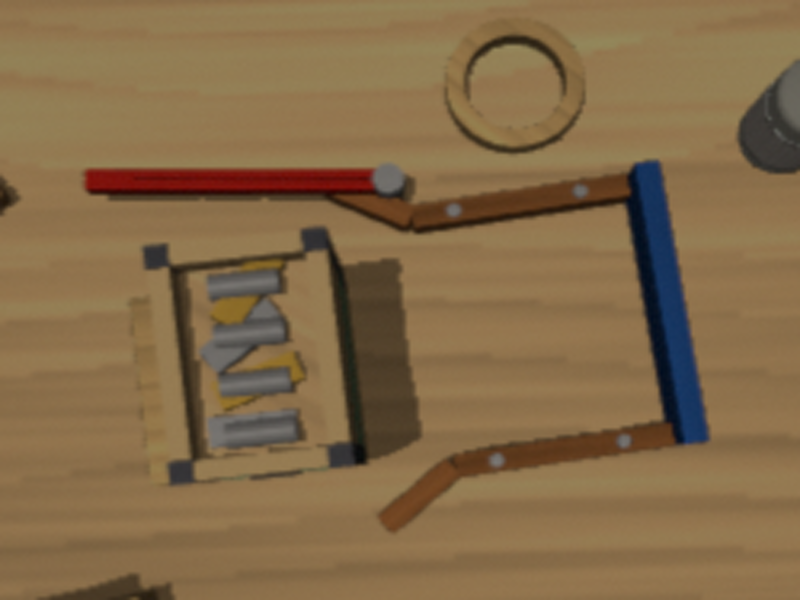

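```bash
python3 - <<'E'
from h import *
im=np.load('pics/top0.npy'); d=np.load('pics/top0_d.npy')
P=cloud('top',d); 
print('bench z', np.nanmedian(P[250:300,380:500,2]))
u,v=np.meshgrid(np.arange(560),np.arange(420)); Z=P[...,2]
def rep(nm,m,zp):
    m=cv2.morphologyEx(m.astype('uint8'),cv2.MORPH_OPEN,np.ones((2,2)))
    n,l,st,ce=cv2.connectedComponentsWithStats(m)
    for i in range(1,n):
        if st[i,4]>60:
            uv=np.argwhere(l==i)[:,::-1]; W=onplane('top',uv,zp)*1000
            r=cv2.minAreaRect(W[:,:2].astype(np.float32)); print(nm,st[i],np.round(r[0],1),np.round(r[1],1),round(r[2],2),np.round(cv2.boxPoints(r)).tolist())
roi=(u>150)&(u<400)&(v>90)&(v<260)
rep('stop',roi&(Z>.055)&(Z<.065)&(u>330),.06)
rep('cheek',roi&(Z>.025)&(Z<.035)&(u>255),.03)
rep('crate top',roi&(Z>.222)&(Z<.24),.23)
rep('step',roi&(Z>.038)&(Z<.05)&(u<220)&(v>150),.045)
rep('bar',roi&(Z>.045)&(Z<.056)&(v<140)&(u<280),.051)
rep('ring',(Z>.018)&(Z<.03)&(u>270)&(u<350)&(v<125),.024)
rep('glue',(Z>.1)&(u>370)&(u<440)&(v<130),.15)
rep('tin',(Z>.09)&(Z<.11)&(u>400)&(u<470)&(v>160)&(v<230),.1)
rep('sander',(Z>.035)&(Z<.05)&(u>80)&(u<170)&(v>100)&(v<170),.044)
rep('big crate',(Z>.05)&(u<240)&(v>240),.1)
# pin head
E
```

```text
bench z -0.00014452363392887304
stop [349 124  24  95 810] [ 557.9 -162.8] [207.1  18.7] 7.39 [[454.0, -167.0], [456.0, -185.0], [662.0, -159.0], [659.0, -140.0]]
cheek [257 129  92  18 698] [639.3 -41.8] [ 27.9 204.8] 3.0 [[620.0, 60.0], [631.0, -145.0], [659.0, -143.0], [648.0, 61.0]]
cheek [269 212  94  36 783] [444.4 -61. ] [ 40.4 216.8] 16.56 [[394.0, 37.0], [456.0, -171.0], [495.0, -159.0], [433.0, 49.0]]
crate top [ 196  146   66   87 1802] [512.8 103.5] [141.9 102.1] 4.95 [[438.0, 148.0], [447.0, 47.0], [588.0, 59.0], [579.0, 160.0]]
step [192 170  12  63 418] [504.3 195. ] [139.1  14.7] 4.92 [[434.0, 196.0], [436.0, 182.0], [574.0, 194.0], [573.0, 208.0]]
bar [178 126 100  10 784] [657.6 124.7] [218.7  20. ] 88.22 [[644.0, 16.0], [664.0, 15.0], [671.0, 234.0], [651.0, 234.0]]
ring [290  77  44  44 750] [731.1 -65. ] [97.7 98.7] 88.1 [[680.0, -112.0], [779.0, -115.0], [782.0, -18.0], [683.0, -15.0]]
glue [392  85  34  33 790] [ 679.2 -246.9] [56.8 71.3] 15.29 [[642.0, -220.0], [661.0, -289.0], [716.0, -274.0], [697.0, -205.0]]
tin [422 180  35  33 853] [ 497.4 -312.8] [64.9 70. ] 14.31 [[457.0, -287.0], [475.0, -355.0], [538.0, -339.0], [520.0, -271.0]]
sander [103 122  39  33 556] [649.3 360.8] [31.4 89.3] 35.75 [[610.0, 388.0], [663.0, 315.0], [688.0, 334.0], [636.0, 406.0]]
big crate [   24   269   193   151 19966] [190.  337.9] [268.9 364.4] 13.74 [[16.0, 483.0], [103.0, 129.0], [364.0, 193.0], [277.0, 547.0]]
```

```bash
python3 - <<'E'
from h import *
C=cal('top'); print('cam pos',-C[1].T@C[2])
for n in('top','scene'):
    d=np.load(f'pics/{n}0_d.npy'); P=cloud(n,d); Z=P[...,2]
    m=(P[...,0]>0.05)&(P[...,0]<.42)&(P[...,1]>.1)&(P[...,1]<.56)&(Z>.02)&(Z<.45)
    q=P[m]; print(n,np.nanpercentile(q,[0.5,99.5],axis=0).round(3))
    t=q[q[:,2]>np.nanpercentile(q[:,2],99)-.03]
    r=cv2.minAreaRect((t[:,:2]*1000).astype(np.float32)); print('top',np.median(t[:,2]),r,cv2.boxPoints(r).round().tolist())
    l=q[(q[:,2]<.08)]; r=cv2.minAreaRect((l[:,:2]*1000).astype(np.float32)); print('low',r,cv2.boxPoints(r).round().tolist())
# stop line & cheeks in bay frame
im=np.load('pics/top0.npy'); d=np.load('pics/top0_d.npy'); P=cloud('top',d);Z=P[...,2]
a=np.deg2rad(7.35); xb=np.array([np.sin(a),-np.cos(a)]); yb=np.array([np.cos(a),np.sin(a)]); o=np.array([.5369,.0001])
v,u=np.nonzero((Z>.02)&(Z<.065)); W=onplane('top',np.c_[u,v],.03)[:,:2]
# straight cheek tops
m=Z[v,u]<.034; m&=Z[v,u]>.026
B=np.c_[(W-o)@xb,(W-o)@yb]*1000
for s in(1,-1):
  for x0 in range(-50,150,20):
    k=m&(B[:,0]>x0)&(B[:,0]<x0+20)&(s*B[:,1]>70)&(s*B[:,1]<150)
    if k.sum()>4: print(s,x0,np.percentile(B[k,1],[3,97]).round(1))
W6=onplane('top',np.c_[u,v],.06)[:,:2]; B6=np.c_[(W6-o)@xb,(W6-o)@yb]*1000
for y0 in range(-80,80,40):
    k=(Z[v,u]>.056)&(B6[:,1]>y0)&(B6[:,1]<y0+40)&(B6[:,0]>130)&(B6[:,0]<200); print('stop',y0,np.percentile(B6[k,0],[3,97]).round(1))
E
```

```text
cam pos [0.44976426 0.01259467 0.95712353]
top [[0.154 0.169 0.026]
 [0.348 0.401 0.32 ]]
top 0.3043686163356818 ((233.16314697265625, 318.53826904296875), (197.31423950195312, 143.7540283203125), 13.06590747833252) [[121.0, 366.0], [153.0, 226.0], [346.0, 271.0], [313.0, 411.0]]
low ((241.9466552734375, 283.4521789550781), (196.46185302734375, 210.1158905029297), 13.060547828674316) [[123.0, 364.0], [170.0, 159.0], [361.0, 203.0], [314.0, 408.0]]
scene [[0.075 0.122 0.025]
 [0.344 0.555 0.352]]
top 0.31615349767765744 ((216.81309509277344, 311.74359130859375), (466.6063232421875, 268.748779296875), 81.11590576171875) [[48.0, 102.0], [314.0, 60.0], [386.0, 521.0], [120.0, 563.0]]
low ((263.45306396484375, 266.2550048828125), (279.380615234375, 121.96243286132812), 48.802303314208984) [[126.0, 201.0], [217.0, 121.0], [401.0, 331.0], [310.0, 412.0]]
1 -50 [108.9 120.5]
1 -30 [ 96.4 116.5]
1 -10 [ 89.9 111.7]
1 10 [ 88.5 105.9]
1 30 [ 89.2 105.4]
1 50 [ 88.8 141. ]
1 70 [ 88.9 143.8]
1 90 [ 88.6 145.6]
1 110 [ 88.8 105.9]
1 130 [ 88.5 105.3]
-1 -50 [-131.5 -104.4]
-1 -30 [-118.8  -91.8]
-1 -10 [-104.8  -84.6]
-1 10 [-100.6  -83.7]
-1 30 [-100.4  -84. ]
-1 50 [-100.6  -84.2]
-1 70 [-100.2  -83.7]
-1 90 [-100.8  -84.2]
-1 110 [-100.2  -83.8]
-1 130 [-100.1  -83.9]
stop -80 [154.  171.2]
stop -40 [154.2 171.3]
stop 0 [154.5 171.3]
stop 40 [154.3 171. ]
```

Measured: the bay origin is about (539, 0) mm with heading -82.65°. The crate is at (513, 104) with heading -85.05°, and its step end is at (504, 203). The crate top is 142x102 mm, which matches the small crate, and the keeper angle is about -0.16 rad. First I'll lift and yaw, well clear of the big decoy crate.

```bash
python3 -m creep '[0,0,-30,0,0,0.178,1, 0,0,-30,0,0,0.178,1, 0,0,-30,0,0,0.178,1, 0,0,-30,0,0,0.178,1, 0,0,-30,0,0,0.178,1, 0,0,-30,0,0,0.178,1, 0,0,0,0,0,0.178,1, 0,0,0,0,0,0,1]'
cat > w.py <<'E'
# work out remaining shift in tool axes: python3 w.py X Y Z yawdeg(tool x)   (mm)
import sys; from h import *
from scipy.spatial.transform import Rotation as Ro
s=robot.sense(); q=s['tcp_rot']; R=Ro.from_quat([q[1],q[2],q[3],q[0]]); p=s['position']*1000
M=R.as_matrix(); yaw=np.degrees(np.arctan2(M[1,0],M[0,0]))
print('t',round(s['t'],2),'pos',p.round(1),'yaw',round(yaw,2),'toolz',M[:,2].round(3),'F',np.round(s['wrist_force'],1),'q',np.round(s['joint_positions'],2))
if len(sys.argv)>3:
    g=np.array([float(x) for x in sys.argv[1:4]]); print('shift tool mm',(M.T@(g-p)).round(1))
    if len(sys.argv)>4:
        y=np.deg2rad(float(sys.argv[4])); T=np.array([[np.cos(y),np.sin(y),0],[np.sin(y),-np.cos(y),0],[0,0,-1]]); print('turn rotvec',Ro.from_matrix(M.T@T).as_rotvec().round(3))
E
python3 w.py 505 300 400 5
```

```text
t: 1.1
position: [0.1457, 0.6058, 0.4121]
tcp_rot: [0.005, 1.0, 0.025, -0.001]
wrist_force: [-0.3, -0.9, -0.9]
gripper_width: 0.0854
t 1.1 pos [145.7 605.8 412.1] yaw 2.9 toolz [-0.002 -0.01  -1.   ] F [-0.3 -0.9 -0.9] q [-1.62  0.36  0.31  1.27 -0.11  1.54 -1.27]
shift tool mm [343.4 323.5  14.6]
turn rotvec [ 0.01   0.002 -0.037]
```

```bash
python3 -m creep '[45,20,0,0,0,0,1, 45,20,0,0,0,0,1, 45,25,0,0,0,0,1, 45,35,0,0,0,0,1, 45,45,0,0,0,0,1, 45,45,0,0,0,0,1, 40,45,0,0,0,0,1, 33,45,0,0,0,0,1, 0,40,0,0,0,0,1, 0,0,0,0,0,0,1]'
python3 w.py 505 260 250 5; python3 - <<'E'
from h import *
im,d=robot.get_image('scene'); cv2.imwrite('pics/s1.png',im[:,:,::-1])
E
```

```text
t: 2.35
position: [0.5174, 0.3031, 0.4065]
tcp_rot: [0.011, 0.999, 0.052, -0.005]
wrist_force: [0.3, 0.6, 0.5]
gripper_width: 0.086
t 2.35 pos [517.4 303.1 406.5] yaw 5.92 toolz [-0.009 -0.022 -1.   ] F [0.3 0.6 0.5] q [-0.94  0.33  0.46  1.34 -0.13  1.52 -0.39]
shift tool mm [-15.   38.2 157.5]
turn rotvec [0.021 0.011 0.016]
```

View pics/s1.png

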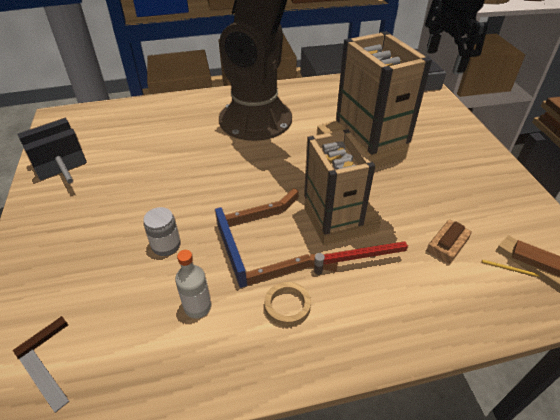

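```bash
python3 -m creep '[-5,12,45,0.01,0.005,0.008,1, -5,12,45,0.01,0.006,0.008,1, -5,10,45,0,0,0,1, 0,4,25,0,0,0,1, 0,0,0,0,0,0,1]'
python3 w.py 505 250 10 5; python3 - <<'E'
from h import *
im,d=robot.get_image('scene'); cv2.imwrite('pics/s2.png',im[:,:,::-1])
im,d=robot.get_image('top'); cv2.imwrite('pics/t2.png',im[:,:,::-1])
E
```

```text
t: 3.02
position: [0.5006, 0.2711, 0.2398]
tcp_rot: [-0.001, 0.998, 0.057, -0.002]
wrist_force: [-0.4, -0.9, 0.1]
gripper_width: 0.0855
t 3.02 pos [500.6 271.1 239.8] yaw 6.55 toolz [-0.004  0.001 -1.   ] F [-0.4 -0.9  0.1] q [-0.91  0.35  0.43  1.72 -0.16  1.11 -0.31]
shift tool mm [  2.8  21.8 229.8]
turn rotvec [-0.002  0.004  0.027]
```

View pics/s2.png

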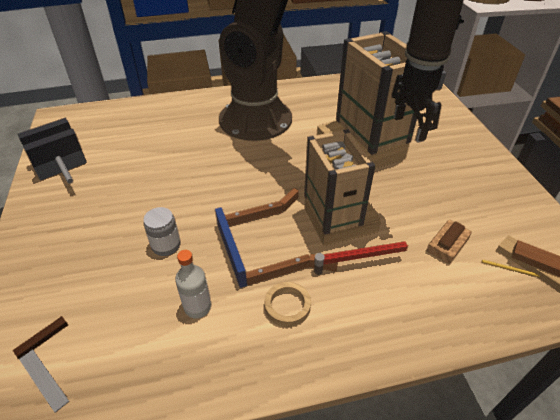

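View pics/t2.png

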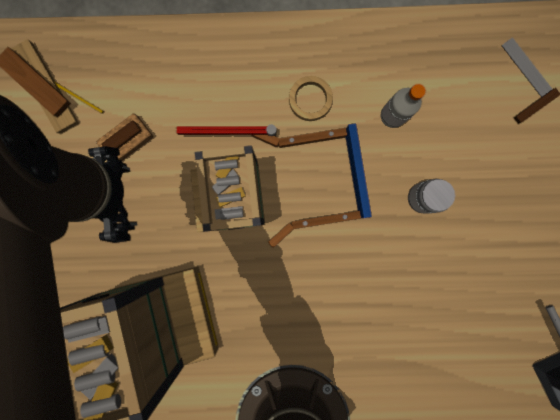

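```bash
python3 - <<'E'
from h import *
im,d=robot.get_image('top'); P=cloud('top',d)
m=(P[...,2]>.355)&(np.arange(560)[None,:]<250)
for x0 in np.arange(-.1,.7,.1):
    k=m&(P[...,0]>x0)&(P[...,0]<x0+.1)
    if k.sum()>5: q=P[k]; print(round(x0,1),k.sum(),'y',np.percentile(q[:,1],[2,98]).round(3),'z',np.percentile(q[:,2],[2,50,98]).round(3))
E
```

```text
0.3 7566 y [0.147 0.179] z [0.667 0.705 0.729]
0.4 10359 y [0.175 0.262] z [0.36  0.649 0.697]
0.5 4709 y [0.213 0.276] z [0.358 0.593 0.646]
```

```bash
python3 -m creep '[1,6,40,0,0,0.009,1, 1,5,40,0,0,0.009,1, 1,5,40,0,0,0.008,1, 0,3,40,0,0,0,1, 0,2,40,0,0,0,1, 0,0,15,0,0,0,1, 0,0,0,0,0,0,1]'
python3 w.py 505 250 10 5; python3 - <<'E'
from h import *
im,d=robot.get_image('scene'); cv2.imwrite('pics/s3.png',im[:,:,::-1])
im,d=robot.get_image('top'); cv2.imwrite('pics/t3.png',im[:,:,::-1])
E
```

```text
t: 4.05
position: [0.5183, 0.2628, 0.0324]
tcp_rot: [-0.009, 0.999, 0.048, 0.01]
wrist_force: [-0.2, 1.3, -0.1]
gripper_width: 0.0855
t 4.05 pos [518.3 262.8  32.4] yaw 5.51 toolz [ 0.018  0.018 -1.   ] F [-0.2  1.3 -0.1] q [-0.79  0.6   0.33  1.92 -0.32  0.64 -0.16]
shift tool mm [-14.9  11.8  21.9]
turn rotvec [-0.016 -0.02   0.009]
```

View pics/s3.png

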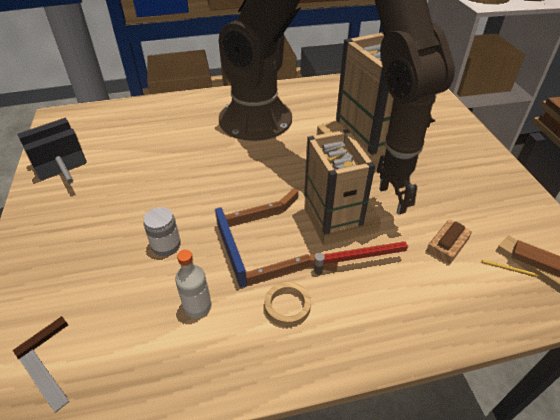

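View pics/t3.png

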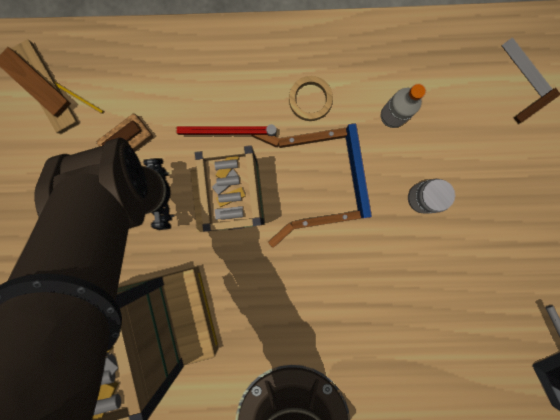

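```bash
python3 -m creep '[-5,2,7,-0.008,-0.01,0.004,1, -5,3,7,-0.008,-0.01,0.004,1, -4,3,6,0,0,0,1, 0,0,0,0,0,0,1]'
python3 w.py 505 220 10 5; python3 - <<'E'
from h import *
im,d=robot.get_image('top'); P=cloud('top',d)
m=(P[...,2]>.1)&(np.arange(560)[None,:]<200)
for x0 in np.arange(-.1,.6,.05):
    k=m&(P[...,0]>x0)&(P[...,0]<x0+.05)
    if k.sum()>5: q=P[k]; print(round(x0,2),k.sum(),'y',np.percentile(q[:,1],[2,98]).round(3),'z',np.percentile(q[:,2],[2,50,98]).round(3))
E
```

```text
t: 4.65
position: [0.5063, 0.2545, 0.0148]
tcp_rot: [-0.001, 0.999, 0.044, 0.002]
wrist_force: [0.4, 0.5, -0.1]
gripper_width: 0.0854
t 4.65 pos [506.3 254.5  14.8] yaw 5.06 toolz [ 0.004  0.003 -1.   ] F [ 0.4  0.5 -0.1] q [-0.79  0.62  0.32  1.95 -0.33  0.62 -0.17]
shift tool mm [-4.4 34.3  4.7]
turn rotvec [-0.002 -0.004  0.001]
0.15 2693 y [0.228 0.311] z [0.113 0.287 0.319]
0.2 2303 y [0.24  0.298] z [0.112 0.282 0.319]
0.25 1628 y [0.252 0.289] z [0.108 0.252 0.319]
0.3 6318 y [0.164 0.272] z [0.128 0.646 0.685]
0.35 9118 y [0.165 0.235] z [0.561 0.628 0.673]
0.4 6260 y [0.179 0.254] z [0.425 0.566 0.612]
0.45 4851 y [0.193 0.291] z [0.131 0.477 0.537]
0.5 3397 y [0.2   0.301] z [0.18  0.42  0.464]
0.55 368 y [0.154 0.27 ] z [0.11  0.231 0.415]
```

```bash
python3 -m creep '[-2,8,3,0,0,0,1, -2,8,3,0,0,0,1, 0,8,0,0,0,0,1, 0,0,0,0,0,0,1]'
python3 w.py 505 214 9 5; python3 - <<'E'
from h import *
im,d=robot.get_image('wrist'); cv2.imwrite('pics/w4.png',im[:,:,::-1])
im,d=robot.get_image('scene'); cv2.imwrite('pics/s4.png',cv2.resize(im[110:270,280:480,::-1],None,fx=3.5,fy=3.5))
E
```

```text
t: 5.2
position: [0.5052, 0.228, 0.0088]
tcp_rot: [-0.001, 0.999, 0.044, 0.002]
wrist_force: [0.0, -1.0, 0.0]
gripper_width: 0.0855
t 5.2 pos [505.2 228.    8.8] yaw 5.0 toolz [ 0.005  0.003 -1.   ] F [ 0. -1.  0.] q [-0.74  0.62  0.31  1.98 -0.33  0.59 -0.12]
shift tool mm [-1.4 14.  -0.2]
turn rotvec [-0.002 -0.005 -0.   ]
```

View pics/s4.png

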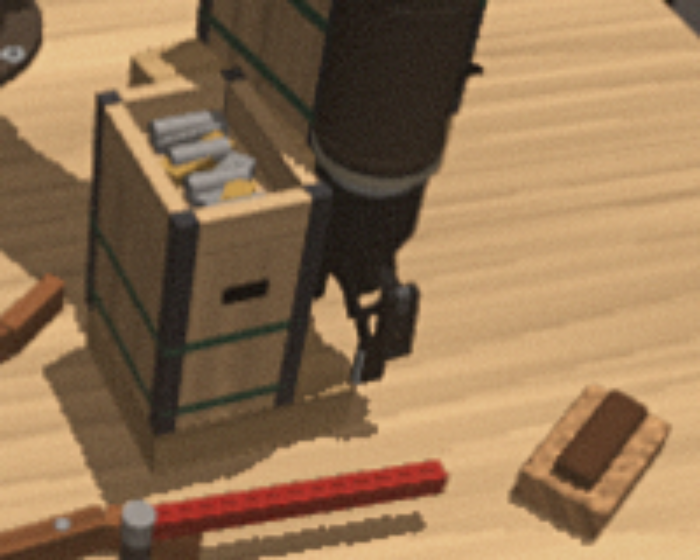

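View pics/w4.png

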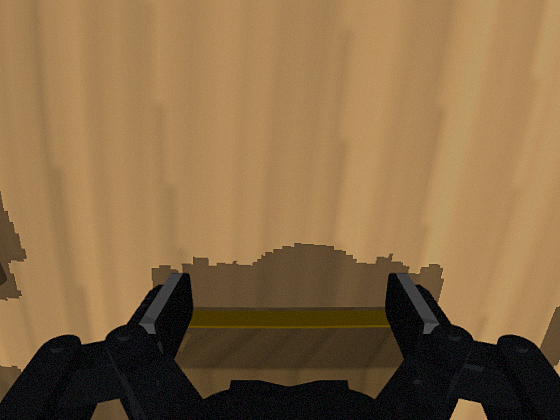

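The wrist link would pass within about 10 mm of the tall box, so I'll lean the tool back about 0.2 rad so that the tips lead.

```bash
python3 -m creep '[0,0,0,-0.07,0,0,1, 0,0,0,-0.07,0,0,1, 0,0,0,-0.07,0,0,1, 0,0,0,0,0,0,1]'
python3 w.py 505 216 8; python3 - <<'E'
from h import *
im,d=robot.get_image('scene'); cv2.imwrite('pics/s5.png',cv2.resize(im[90:270,280:500,::-1],None,fx=3.3,fy=3.3))
E
```

```text
t: 5.8
position: [0.5058, 0.2304, 0.0093]
tcp_rot: [0.105, 0.993, 0.044, 0.008]
wrist_force: [0.9, 0.3, -0.4]
gripper_width: 0.0853
t 5.8 pos [505.8 230.4   9.3] yaw 5.08 toolz [ 0.025 -0.208 -0.978] F [ 0.9  0.3 -0.4] q [-0.98  0.7   0.49  1.91 -0.19  0.7  -0.34]
shift tool mm [-2.  13.7  4.2]
```

View pics/s5.png

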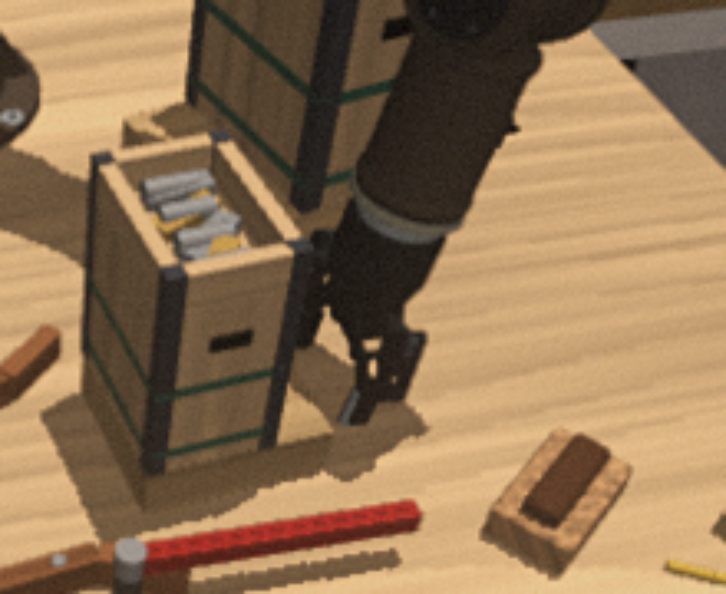

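```bash
python3 -m creep '[-1,6,1.2,0,0,0,1, 0,6,1.2,0,0,0,1, 0,4,0.8,0,0,0,1, 0,0,0,0,0,0,1]'
python3 w.py 505 211 9; python3 -m creep '[0,3,0.6,0,0,0,1, 0,3,0.6,0,0,0,1, 0,3,0.6,0,0,0,1]'
python3 w.py 505 205 9
```

```text
t: 6.35
position: [0.5069, 0.2124, 0.0103]
tcp_rot: [0.101, 0.994, 0.041, 0.008]
wrist_force: [-0.7, 1.9, -2.5]
gripper_width: 0.0852
t 6.35 pos [506.9 212.4  10.3] yaw 4.82 toolz [ 0.025 -0.2   -0.979] F [-0.7  1.9 -2.5] q [-0.95  0.68  0.49  1.94 -0.18  0.68 -0.31]
shift tool mm [-2.   1.   1.5]
t: 6.72
position: [0.507, 0.2123, 0.0103]
tcp_rot: [0.094, 0.995, 0.043, 0.009]
wrist_force: [-3.7, 12.1, -0.0]
gripper_width: 0.0854
t 6.72 pos [507.  212.3  10.3] yaw 5.04 toolz [ 0.026 -0.187 -0.982] F [-3.7 12.1 -0. ] q [-0.94  0.67  0.48  1.94 -0.19  0.66 -0.3 ]
shift tool mm [-2.6  6.7  2.6]
```

```bash
python3 -m creep '[0.5,6,1.5,-0.004,0,-0.003,1, 0.5,8,1.8,-0.004,0,-0.004,1, 0.5,8,1.8,-0.004,0,-0.004,1, 0.5,8,1.8,-0.004,0,-0.004,1]'
python3 w.py 538.5 4.4 9
```

```text
t: 7.22
position: [0.509, 0.2022, 0.0102]
tcp_rot: [0.088, 0.994, 0.056, 0.009]
wrist_force: [-7.9, 18.3, 6.9]
gripper_width: 0.0855
t 7.22 pos [509.  202.2  10.2] yaw 6.44 toolz [ 0.028 -0.175 -0.984] F [-7.9 18.3  6.9] q [-0.91  0.66  0.46  1.96 -0.19  0.65 -0.26]
shift tool mm [  7.1 196.5  36.6]
```

```bash
python3 -m creep '[0.3,11,2,-0.006,0,0,1, 0.3,11,2,-0.006,0,0,1, 0.3,11,2,-0.006,0,0,1, 0.3,11,2,-0.006,0,0,1, 0.3,11,2,-0.006,0,0,1, 0.3,11,2,-0.006,0,0,1]'
python3 w.py 538.5 4.4 9
cat > crate.py <<'E'
from h import *
import sys
im,d=robot.get_image('top'); cv2.imwrite(sys.argv[1],im[:,:,::-1])
P=cloud('top',d); Z=P[...,2]
u,v=np.meshgrid(np.arange(560),np.arange(420))
m=(u>170)&(u<400)&(v>130)&(v<260)&(Z>.222)&(Z<.24)&(P[...,1]<.16)
m=cv2.morphologyEx(m.astype('uint8'),cv2.MORPH_OPEN,np.ones((2,2)))
n,l,st,ce=cv2.connectedComponentsWithStats(m); i=1+np.argmax(st[1:,4])
W=onplane('top',np.argwhere(l==i)[:,::-1],.23)*1000
r=cv2.minAreaRect(W[:,:2].astype(np.float32)); a=r[2]; w,h=r[1]
if w<h: a-=90
while a>45:a-=90
o=np.array([539.,0.]); b=np.deg2rad(7.35); xb=np.array([np.sin(b),-np.cos(b)]); yb=np.array([np.cos(b),np.sin(b)])
e=np.array(r[0])-o
print('t',round(robot.sense()['t'],2),'crate',np.round(r[0],1),np.round(r[1],1),'yaw',round(a,2),'rel bay yaw',round(a-7.35,2),'bay xy',round(e@xb,1),round(e@yb,1))
E
python3 crate.py pics/t6.png
```

```text
t: 7.98
position: [0.5171, 0.1585, 0.0104]
tcp_rot: [0.091, 0.994, 0.063, 0.012]
wrist_force: [-3.4, 14.2, 0.9]
gripper_width: 0.0856
t 7.97 pos [517.1 158.5  10.4] yaw 7.32 toolz [ 0.036 -0.179 -0.983] F [-3.4 14.2  0.9] q [-0.84  0.65  0.46  1.99 -0.17  0.61 -0.19]
shift tool mm [  1.5 152.7  29.7]
t 8.03 crate [527.4  49.7] [142.2 101.9] yaw 7.14 rel bay yaw -0.21 bay xy -50.8 -5.2
```

View pics/t6.png

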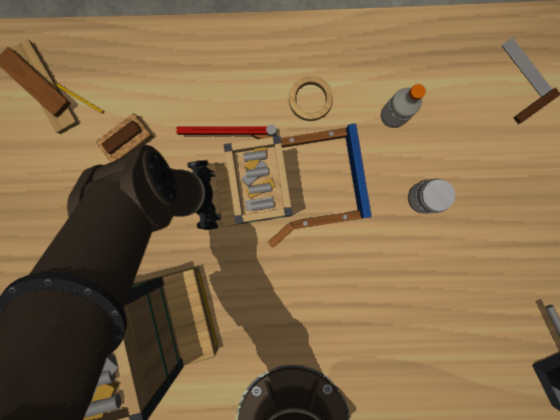

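The top view shows the crate at (258,180), aligned with the bay and entering the mouth, with the keeper untouched.

```bash
python3 -m creep '[0.5,11,2,-0.004,0,0,1, 0.5,11,2,-0.004,0,0,1, 0.5,11,2,-0.004,0,0,1, 0.5,11,2,-0.004,0,0,1, 0.5,11,2,-0.004,0,0,1, 0.5,11,2,-0.004,0,0,1, 0.5,11,2,-0.004,0,0,1, 0.5,11,2,-0.004,0,0,1]'
python3 w.py 538.5 4.4 9; python3 crate.py pics/t7.png
```

```text
t: 9.02
position: [0.5302, 0.0992, 0.0105]
tcp_rot: [0.087, 0.993, 0.073, 0.015]
wrist_force: [-4.0, 16.1, 4.4]
gripper_width: 0.0856
t 9.03 pos [530.2  99.2  10.5] yaw 8.5 toolz [ 0.042 -0.171 -0.984] F [-4.  16.1  4.4] q [-0.72  0.63  0.44  2.02 -0.15  0.56 -0.08]
shift tool mm [-5.8 93.2 18. ]
t 9.07 crate [542.5  -9.5] [142.2 101.9] yaw 8.34 rel bay yaw 0.99 bay xy 9.9 2.3
```

```bash
python3 -m creep '[-0.5,11,2,-0.004,0,0.003,1, -0.5,11,2,-0.004,0,0.003,1, -0.5,11,2,-0.004,0,0.003,1, -0.5,11,2,-0.004,0,0.003,1, -0.5,11,2,-0.004,0,0.003,1, -0.5,11,2,-0.004,0,0.002,1, -0.5,11,2,-0.004,0,0.002,1]'
python3 w.py 538.5 4.4 9; python3 crate.py pics/t8.png
```

```text
t: 9.95
position: [0.5382, 0.0463, 0.0104]
tcp_rot: [0.085, 0.993, 0.074, 0.019]
wrist_force: [-2.8, 16.8, 4.0]
gripper_width: 0.085
t 9.95 pos [538.2  46.3  10.4] yaw 8.64 toolz [ 0.05  -0.166 -0.985] F [-2.8 16.8  4. ] q [-0.61  0.62  0.43  2.04 -0.14  0.52  0.01]
shift tool mm [-6.  40.7  8.3]
t 10.0 crate [549.2 -62.5] [138.9 102.2] yaw 8.44 rel bay yaw 1.09 bay xy 63.3 2.1
```

```bash
python3 -m creep '[-0.6,11,2,-0.004,0,0.009,1, -0.6,11,2,-0.004,0,0.009,1, -0.6,11,2,-0.004,0,0.007,1, -0.5,10,2,-0.004,0,0.005,1]'
python3 w.py 538.5 4.4 9; python3 crate.py pics/t9.png
```

```text
t: 10.5
position: [0.5429, 0.0162, 0.0099]
tcp_rot: [0.084, 0.994, 0.065, 0.023]
wrist_force: [-2.5, 20.5, 7.8]
gripper_width: 0.0856
t 10.5 pos [542.9  16.2   9.9] yaw 7.65 toolz [ 0.056 -0.164 -0.985] F [-2.5 20.5  7.8] q [-0.55  0.62  0.42  2.05 -0.14  0.5   0.05]
shift tool mm [-5.9 10.8  2.6]
t 10.55 crate [549.7 -92.9] [134.  102.3] yaw 7.58 rel bay yaw 0.23 bay xy 93.5 -1.2
```

```bash
python3 -m creep '[-0.2,10,2,-0.004,0,0.003,1, -0.2,9,2,-0.004,0,0.003,1]'; python3 -m creep '[0,9,2,-0.004,0,0.002,1]'; python3 w.py 538.5 4.4 9;python3 -m creep '[0,9,2,-0.004,0,0,1]'; python3 w.py
```

```text
t: 10.8
position: [0.5452, 0.0057, 0.0096]
tcp_rot: [0.082, 0.994, 0.065, 0.024]
wrist_force: [-6.8, 23.4, 13.5]
gripper_width: 0.0855
t: 10.92
position: [0.5456, 0.0046, 0.0095]
tcp_rot: [0.08, 0.994, 0.067, 0.024]
wrist_force: [-15.7, 42.3, 33.2]
gripper_width: 0.0852
t 10.93 pos [545.6   4.6   9.5] yaw 7.86 toolz [ 0.058 -0.155 -0.986] F [-15.7  42.3  33.2] q [-0.51  0.61  0.41  2.05 -0.14  0.49  0.08]
shift tool mm [-7.1 -0.8  0.1]
t: 11.05
position: [0.5455, 0.0049, 0.0094]
tcp_rot: [0.076, 0.994, 0.069, 0.023]
wrist_force: [-15.1, 39.7, 31.8]
gripper_width: 0.0851
t 11.05 pos [545.5   4.9   9.4] yaw 8.15 toolz [ 0.057 -0.148 -0.987] F [-15.1  39.7  31.8] q [-0.5   0.61  0.4   2.05 -0.14  0.49  0.09]
```

It stopped exactly where home is predicted and the force stepped up. I'll back off and look.

```bash
python3 -m creep '[0,-6,-2,0,0,0,1, 0,-15,-4,0,0,0,1, 0,-25,-5,0,0,0,1, 0,-40,-10,0,0,0,1, 0,-40,-10,0,0,0,1, 0,-40,-10,0,0,0,1, 0,0,0,0,0,0,1]'; python3 w.py; python3 crate.py pics/t10.png; python3 - <<'E'
from h import *
im,d=robot.get_image('scene'); cv2.imwrite('pics/s10.png',cv2.resize(im[90:310,190:500,::-1],None,fx=2.5,fy=2.5))
im=cv2.imread('pics/t10.png'); cv2.imwrite('pics/t10c.png',cv2.resize(im[100:260,150:400],None,fx=3.2,fy=3.2))
E
```

```text
t: 11.92
position: [0.5204, 0.1763, 0.0257]
tcp_rot: [0.077, 0.995, 0.066, 0.024]
wrist_force: [-0.2, -0.8, -0.1]
gripper_width: 0.0856
t 11.93 pos [520.4 176.3  25.7] yaw 7.78 toolz [ 0.058 -0.15  -0.987] F [-0.2 -0.8 -0.1] q [-0.85  0.62  0.46  1.99 -0.17  0.61 -0.2 ]
t 11.97 crate [ 550.8 -104.3] [131.4 102.5] yaw 7.54 rel bay yaw 0.19 bay xy 104.9 -1.6
```

View pics/t10c.png

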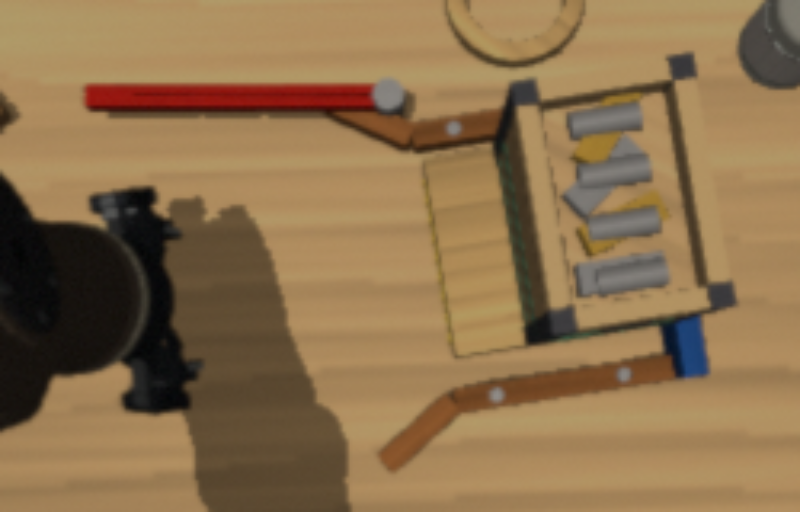

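View pics/s10.png

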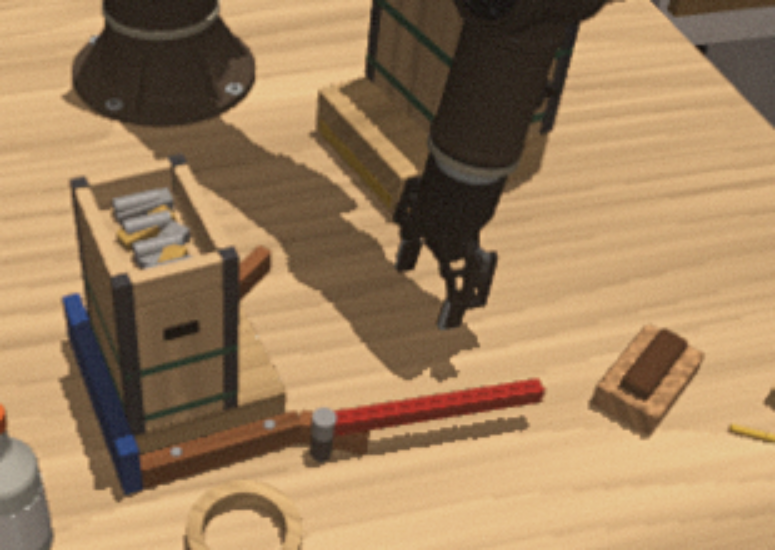

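The crate is home: bay x is about 105 and relative yaw 0.2°, with the step's end face at crop (425-455,160-355) parallel to the stop. Next is the keeper: lift, shut the fingers, remove the lean, and cross over the bar to its outer side.

```bash
python3 w.py 520 190 130 7.35; python3 -m creep '[0,0,-25,0.05,0,0,0, 0,0,-30,0.05,0,0,0, 0,0,-30,0.05,0,0,0, 0,0,-30,0,0,0,0, 0,0,0,0,0,0,0]'; python3 w.py 705 195 130 7.35
```

```text
t 12.03 pos [520.6 172.1  25.8] yaw 7.52 toolz [ 0.057 -0.153 -0.987] F [-0.3 -0.2  0.2] q [-0.85  0.62  0.46  1.99 -0.17  0.61 -0.2 ]
shift tool mm [   5.6   -1.1 -105.6]
turn rotvec [ 0.16  -0.037 -0.   ]
t: 12.65
position: [0.5155, 0.1701, 0.1423]
tcp_rot: [0.004, 0.998, 0.058, 0.018]
wrist_force: [-0.5, 0.8, -0.8]
gripper_width: -0.0001
t 12.65 pos [515.5 170.1 142.3] yaw 6.72 toolz [ 0.036 -0.007 -0.999] F [-0.5  0.8 -0.8] q [-0.76  0.4   0.43  1.94 -0.2   0.82 -0.11]
shift tool mm [190.6  -2.8  18.9]
turn rotvec [ 0.011 -0.035 -0.011]
```

```bash
python3 -m creep '[32,0,0,0.005,-0.012,-0.003,0, 32,0,0,0.005,-0.012,-0.003,0, 32,0,0,0,-0.01,-0.003,0, 32,0,0,0,0,0,0, 32,0,0,0,0,0,0, 32,0,0,0,0,0,0, 0,0,0,0,0,0,0]'; python3 w.py 705 195 28 7.35
```

```text
t: 13.52
position: [0.7084, 0.1806, 0.134]
tcp_rot: [0.004, 0.998, 0.056, -0.006]
wrist_force: [-0.2, -0.4, -0.0]
gripper_width: 0.0001
t 13.53 pos [708.4 180.6 134. ] yaw 6.47 toolz [-0.011 -0.01  -1.   ] F [-0.2 -0.4 -0. ] q [-0.56  0.72  0.41  1.39 -0.29  1.11  0.01]
shift tool mm [ -0.4 -15.6 105.8]
turn rotvec [ 0.008  0.013 -0.015]
```

```bash
python3 -m creep '[0,-3,22,0.004,0.006,-0.005,0, 0,-3,22,0.004,0.006,-0.005,0, 0,-3,22,0,0,-0.005,0, 0,-3,22,0,0,0,0, 0,-3,16,0,0,0,0, 0,0,0,0,0,0,0]'; python3 w.py 684 195 28 7.35;  python3 - <<'E'
from h import *
im,d=robot.get_image('scene'); cv2.imwrite('pics/s11.png',cv2.resize(im[90:310,190:500,::-1],None,fx=2.5,fy=2.5))
im,d=robot.get_image('top'); cv2.imwrite('pics/t11.png',im[:,:,::-1])
E
```

```text
t: 14.28
position: [0.7005, 0.187, 0.021]
tcp_rot: [0.003, 0.998, 0.06, -0.005]
wrist_force: [-0.7, 0.0, 0.4]
gripper_width: -0.0001
t 14.28 pos [700.5 187.   21. ] yaw 6.88 toolz [-0.009 -0.006 -1.   ] F [-0.7  0.   0.4] q [-0.55  0.82  0.36  1.49 -0.33  0.9   0.04]
shift tool mm [-15.4  -9.9  -6.9]
turn rotvec [ 0.005  0.01  -0.008]
```

View pics/s11.png

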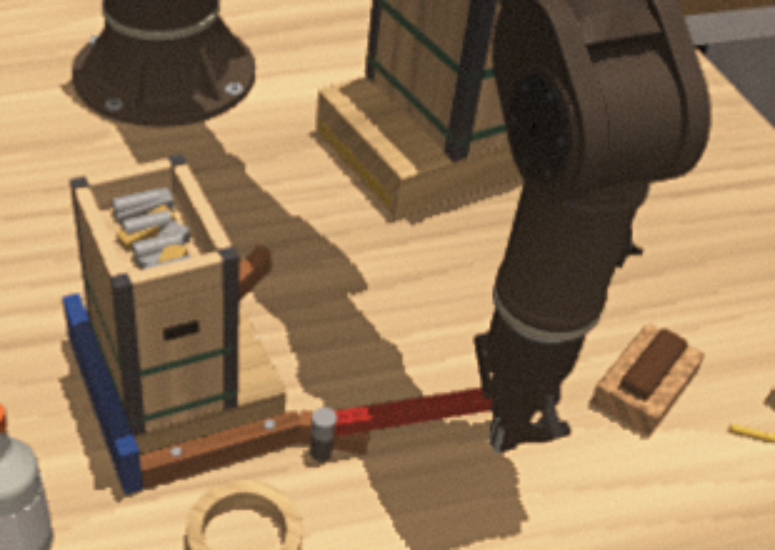

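View pics/t11.png

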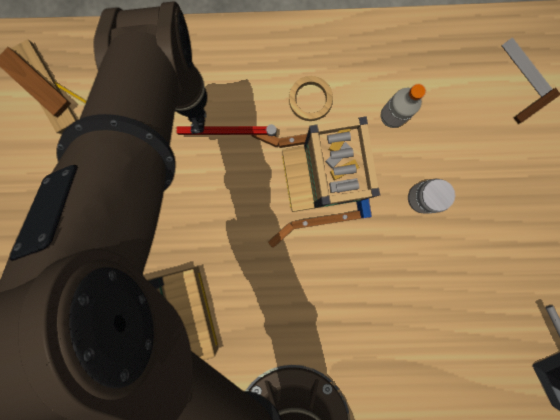

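```bash
cat > arc.py <<'E'
import numpy as np,sys
from scipy.spatial.transform import Rotation as Ro
from h import robot
pin=np.array([656.8,27.7]); s=robot.sense(); q=s['tcp_rot']; M=Ro.from_quat([q[1],q[2],q[3],q[0]]).as_matrix()
yaw=np.arctan2(M[1,0],M[0,0]); tx=np.array([np.cos(yaw),np.sin(yaw)]); ty=np.array([np.sin(yaw),-np.cos(yaw)])
f0,f1,st=map(float,sys.argv[1:4]); prev=s['position'][:2]*1000
print('now',(s['position']*1000).round(1),'yaw',np.degrees(yaw).round(2),'toolz',M[:,2].round(3),'F',np.round(s['wrist_force'],1),'t',round(s['t'],2))
for f in np.arange(f0,f1+.01,st):
    p=np.deg2rad(f); u=np.array([np.cos(p),np.sin(p)]); n=np.array([np.sin(p),-np.cos(p)])
    h=14.5*abs(n@tx)+11*abs(n@ty); r=160-15*(f-88)/99
    T=pin+r*u+(8+h)*n; d=T-prev; print(f,T.round(1),'tool d',(d@tx).round(1),(d@ty).round(1)); prev=T
E
python3 -m creep '[-4,-2,-5,0.003,0.005,-0.004,0, -4,-2,-4,0.002,0.005,-0.004,0, 0,0,0,0,0,0,0]'; python3 arc.py 88.2 187 9
```

```text
t: 14.75
position: [0.6945, 0.1902, 0.0354]
tcp_rot: [-0.001, 0.998, 0.064, 0.004]
wrist_force: [0.2, -0.3, -1.0]
gripper_width: -0.0001
now [694.5 190.2  35.4] yaw 7.35 toolz [ 0.008  0.002 -1.   ] F [ 0.2 -0.3 -1. ] t 14.75
88.2 [685.9 186.8] tool d -9.0 2.2
97.2 [659.3 187.9] tool d -26.3 -4.4
106.2 [636.  185.4] tool d -23.4 -0.5
115.2 [613.2 179.5] tool d -23.4 3.0
124.2 [591.4 170.1] tool d -22.9 6.5
133.2 [571.1 157.3] tool d -21.8 10.1
142.2 [552.8 141.3] tool d -20.1 13.5
151.2 [537.2 122.5] tool d -17.9 16.7
160.2 [524.8 101.2] tool d -15.0 19.5
169.2 [516.   77.9] tool d -11.7 21.9
178.2 [511.2  53.5] tool d -7.9 23.7
```

```bash
python3 -m creep '[-4,1,5,0,0,0,0, -5,0,0,0,0,0,0, -9,-1.5,0,0,0,0,0, -9,-1.5,0,0,0,0,0, -9,-1.5,0,0,0,0,0, -9,0,0,0,0,0,0]'; python3 arc.py 97.2 187 9; python3 - <<'E'
from h import *
im,d=robot.get_image('scene'); cv2.imwrite('pics/s12.png',cv2.resize(im[90:310,190:500,::-1],None,fx=2.5,fy=2.5))
E
```

```text
t: 15.5
position: [0.6475, 0.1874, 0.0302]
tcp_rot: [-0.001, 0.998, 0.064, 0.005]
wrist_force: [0.8, 0.9, -0.1]
gripper_width: -0.0001
now [647.5 187.4  30.2] yaw 7.33 toolz [ 0.01   0.002 -1.   ] F [ 0.8  0.9 -0.1] t 15.5
97.2 [659.3 187.9] tool d 11.7 1.1
106.2 [636.  185.4] tool d -23.4 -0.5
115.2 [613.2 179.5] tool d -23.4 3.0
124.2 [591.4 170.1] tool d -22.9 6.5
133.2 [571.1 157.3] tool d -21.8 10.1
142.2 [552.8 141.3] tool d -20.1 13.5
151.2 [537.2 122.5] tool d -17.9 16.7
160.2 [524.8 101.2] tool d -15.0 19.5
169.2 [516.   77.9] tool d -11.7 21.9
178.2 [511.2  53.4] tool d -7.9 23.7
```

View pics/s12.png

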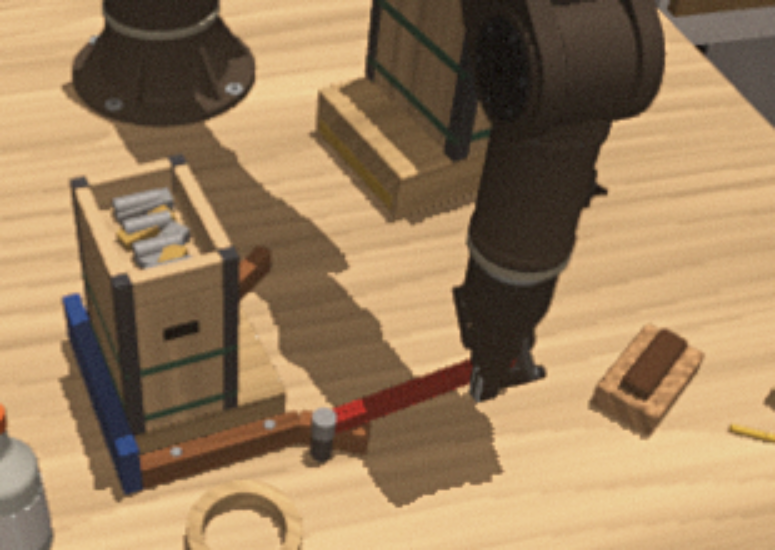

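The bar is swinging in with the finger on its outer side, contact near crop (485,370). I'll follow the arc.

```bash
python3 -m creep '[-12,0,0,0,0,0,0, -12,1,0,0,0,0,0, -12,2,0,0,0,0,0, -12,2.5,0,0,0,0,0, -12,3.5,0,0,0,0,0, -11,5,0,0,0,0,0, -11,6,0,0,0,0,0]'; python3 arc.py 124.2 187 9; python3 - <<'E'
from h import *
im,d=robot.get_image('scene'); cv2.imwrite('pics/s13.png',cv2.resize(im[90:310,190:500,::-1],None,fx=2.5,fy=2.5))
E
```

```text
t: 16.42
position: [0.5626, 0.1553, 0.0296]
tcp_rot: [-0.001, 0.998, 0.064, 0.005]
wrist_force: [1.5, 0.5, 0.6]
gripper_width: -0.0006
now [562.6 155.3  29.6] yaw 7.36 toolz [ 0.01   0.002 -1.   ] F [1.5 0.5 0.6] t 16.43
124.2 [591.4 170.1] tool d 30.5 -10.9
133.2 [571.1 157.3] tool d -21.8 10.1
142.2 [552.8 141.3] tool d -20.1 13.5
151.19999999999996 [537.2 122.5] tool d -17.9 16.7
160.19999999999993 [524.8 101.2] tool d -15.0 19.5
169.19999999999993 [516.   77.9] tool d -11.7 21.9
178.19999999999993 [511.2  53.5] tool d -7.9 23.7
```

View pics/s13.png

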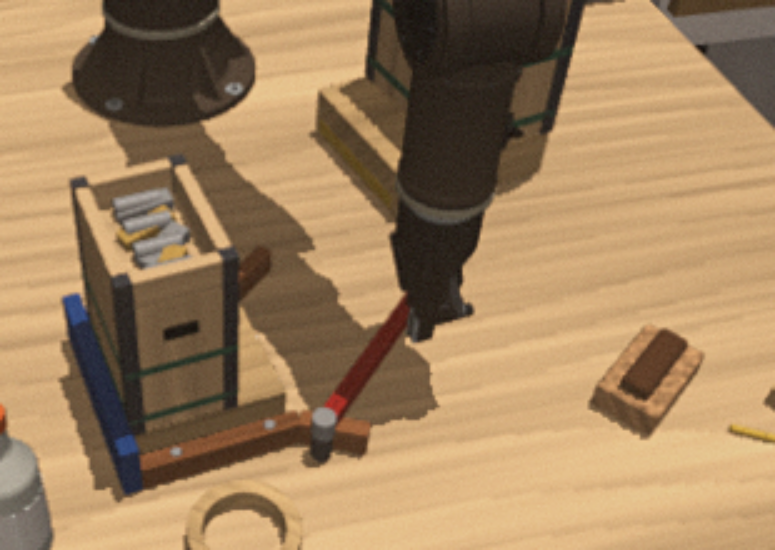

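```bash
python3 -m creep '[-10,7,0,0,0,0,0, -8,8,0,0,0,0,0, -8,9,0,0,0,0,0, -7,9,0,0,0,0,0, -7,10,0,0,0,0,0, -6,10,0,0,0,0,0]'; python3 arc.py 160.2 187.5 9; python3 - <<'E'
from h import *
im,d=robot.get_image('scene'); cv2.imwrite('pics/s14.png',cv2.resize(im[90:310,190:500,::-1],None,fx=2.5,fy=2.5))
im,d=robot.get_image('top'); cv2.imwrite('pics/t14.png',im[:,:,::-1])
E
```

```text
t: 17.23
position: [0.5193, 0.0923, 0.029]
tcp_rot: [-0.001, 0.998, 0.064, 0.004]
wrist_force: [1.3, 1.4, 0.1]
gripper_width: -0.0002
now [519.3  92.3  29. ] yaw 7.34 toolz [ 0.008  0.002 -1.   ] F [1.3 1.4 0.1] t 17.23
160.2 [524.8 101.2] tool d 6.6 -8.1
169.2 [516.   77.9] tool d -11.7 21.9
178.2 [511.2  53.4] tool d -7.9 23.7
187.2 [510.6  28.4] tool d -3.8 24.8
```

View pics/s14.png

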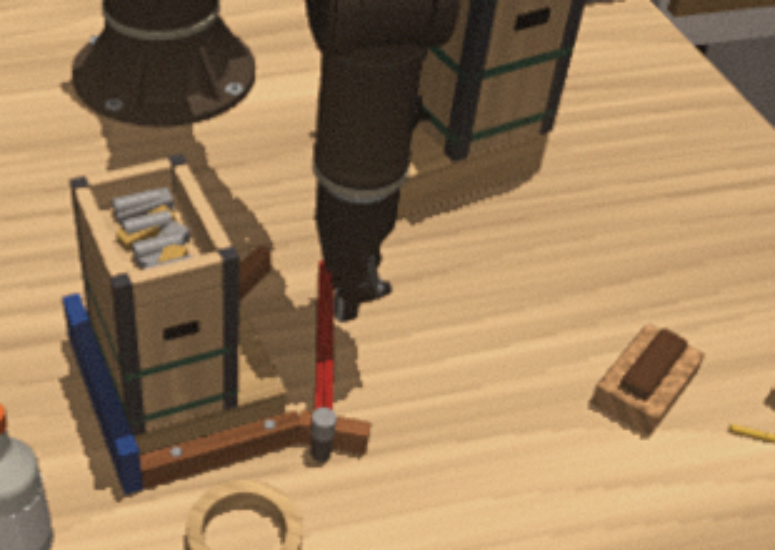

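View pics/t14.png

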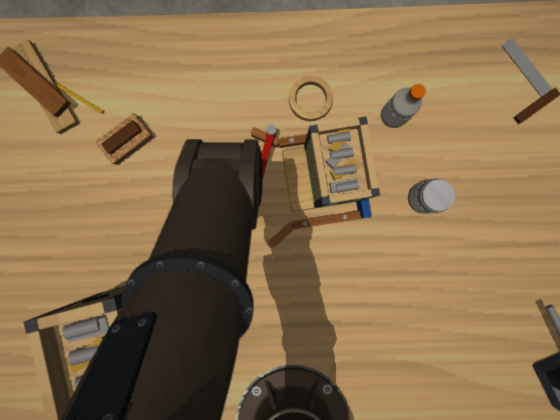

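```bash
python3 -m creep '[-3,8,0,0,0,0,0, -3,8,0,0,0,0,0, -3,8,0,0,0,0,0, -2.5,8,0,0,0,0,0, -2,7,0,0,0,0,0, 0,0,0,0,0,0,0]'; python3 arc.py 178.2 187.5 3; cat > bar.py <<'E'
from h import *
import sys
C=cal('scene'); im,d=robot.get_image('scene'); cv2.imwrite(sys.argv[1],cv2.resize(im[90:310,190:500,::-1],None,fx=2.5,fy=2.5))
for n in('scene','top'):
    if n=='top': im,d=robot.get_image('top'); cv2.imwrite(sys.argv[2],im[:,:,::-1])
    hsv=cv2.cvtColor(im,cv2.COLOR_RGB2HSV); m=((hsv[...,0]<6)|(hsv[...,0]>174))&(hsv[...,1]>170)&(hsv[...,2]>60)
    P=cloud(n,d); m&=(P[...,2]>.046)&(P[...,2]<.056)&(P[...,0]>.4)&(P[...,0]<.7)
    m=cv2.morphologyEx(m.astype('uint8'),cv2.MORPH_OPEN,np.ones((2,2)))
    nn,l,st,ce=cv2.connectedComponentsWithStats(m)
    if nn<2: print(n,'none'); continue
    i=1+np.argmax(st[1:,4]); W=onplane(n,np.argwhere(l==i)[:,::-1],.051)[:,:2]*1000
    vx,vy,x0,y0=cv2.fitLine(W.astype(np.float32),cv2.DIST_L2,0,.01,.01).ravel()
    if vx>0: vx,vy=-vx,-vy
    s=(W-[x0,y0])@[vx,vy]; ph=np.degrees(np.arctan2(vy,vx))%360
    print(n,st[i],'phi',ph.round(2),'keeper rad',np.deg2rad(ph-97.35).round(3),'far end',(np.array([x0,y0])+s.max()*np.array([vx,vy])).round(1),'near',(np.array([x0,y0])+s.min()*np.array([vx,vy])).round(1),'line dist of pin',((656.8-x0)*vy-(27.7-y0)*vx).round(1))
E
python3 bar.py pics/s15.png pics/t15.png
```

```text
t: 18.08
position: [0.5103, 0.0481, 0.0288]
tcp_rot: [-0.001, 0.998, 0.063, 0.004]
wrist_force: [0.7, 0.9, 0.0]
gripper_width: 0.0
now [510.3  48.1  28.8] yaw 7.23 toolz [ 0.007  0.002 -1.   ] F [0.7 0.9 0. ] t 18.07
178.2 [511.2  53.4] tool d 1.6 -5.1
181.2 [510.5  45.1] tool d -1.7 8.2
184.2 [510.3  36.7] tool d -1.3 8.3
187.2 [510.6  28.4] tool d -0.8 8.3
scene [306 225  15  30 158] phi 180.06 keeper rad 1.444 far end [557.   29.8] near [646.7  29.9] line dist of pin -2.2
top [269 135   8  15 102] phi 184.36 keeper rad 1.519 far end [612.8  25. ] near [644.   27.4] line dist of pin -0.7
```

View pics/s15.png

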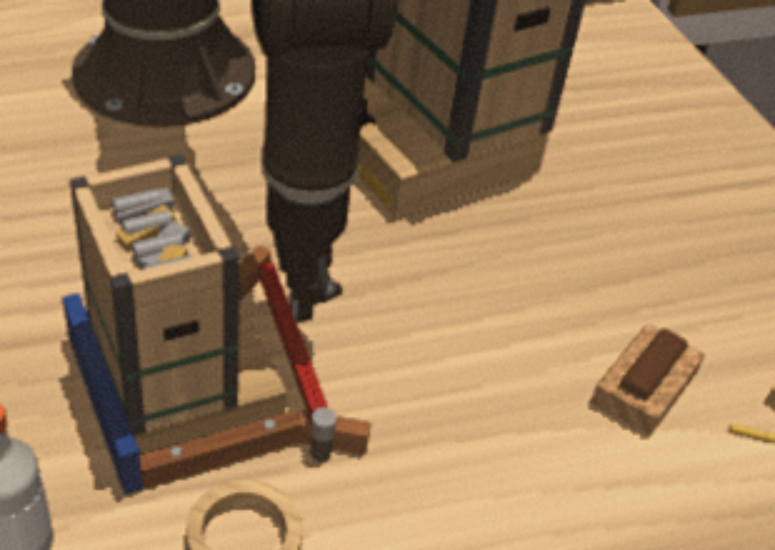

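```bash
python3 -m creep '[-0.5,5,0,0,0,0,0, -0.5,5,0,0,0,0,0, -0.5,4.5,0,0,0,0,0, 0,0,0,0,0,0,0]'; python3 arc.py 184.2 187.5 3; python3 bar.py pics/s16.png pics/t16.png
```

```text
t: 18.68
position: [0.5103, 0.034, 0.0286]
tcp_rot: [-0.001, 0.998, 0.064, 0.003]
wrist_force: [1.4, -0.6, -0.2]
gripper_width: 0.0002
now [510.3  34.   28.6] yaw 7.35 toolz [ 0.006  0.002 -1.   ] F [ 1.4 -0.6 -0.2] t 18.68
184.2 [510.3  36.8] tool d 0.4 -2.7
187.2 [510.6  28.4] tool d -0.8 8.3
scene [305 230  15  25 151] phi 183.11 keeper rad 1.497 far end [572.3  23.9] near [646.5  28. ] line dist of pin -0.8
top [270 135   8  14  90] phi 187.33 keeper rad 1.57 far end [614.7  21.8] near [644.   25.6] line dist of pin 0.4
```

```bash
python3 -m creep '[0,4,0,0,0,0,0, 0,0,0,0,0,0,0, 0,-10,0,0,0,0,0, 0,-30,0,0,0,0,0, 0,-40,0,0,0,0,0, 0,-40,-10,0,0,0,0, 0,-30,-10,0,0,0,0, 0,0,0,0,0,0,0]'; python3 arc.py 184.2 187.5 3; python3 bar.py pics/s17.png pics/t17.png
```

```text
t: 19.77
position: [0.4904, 0.1872, 0.049]
tcp_rot: [-0.001, 0.998, 0.065, 0.003]
wrist_force: [0.1, -0.5, -0.7]
gripper_width: -0.0002
now [490.4 187.2  49. ] yaw 7.43 toolz [ 0.006  0.003 -1.   ] F [ 0.1 -0.5 -0.7] t 19.77
184.2 [510.3  36.8] tool d 0.3 151.7
187.2 [510.6  28.4] tool d -0.8 8.3
scene [287 198  33  57 395] phi 186.69 keeper rad 1.559 far end [455.3   5.8] near [646.4  28.2] line dist of pin -1.7
top [270 135  20  89 610] phi 186.92 keeper rad 1.563 far end [448.9   1.2] near [644.1  24.9] line dist of pin 1.3
```

View pics/t17.png

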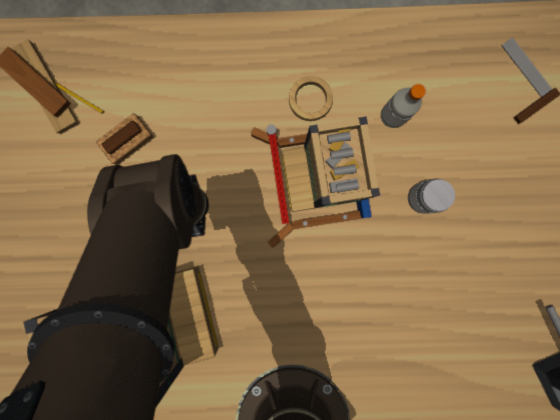

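View pics/s17.png

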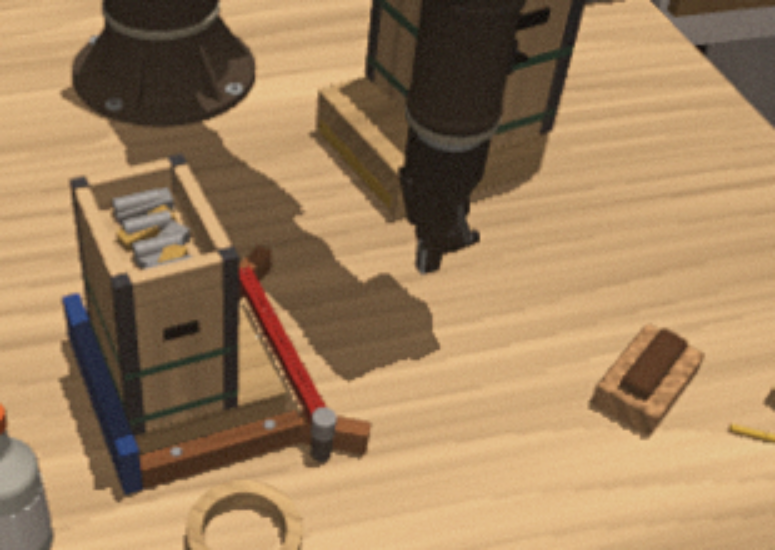

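The keeper reads 1.56 rad in both views and lies parallel to the step at top (278,180). I'll check the crate and the leave-alone things once more, then hand in.

```bash
python3 -m creep '[0,-20,-40,0,0,0,0, 0,-20,-40,0,0,0,0, 0,0,0,0,0,0,0]'; sed -i 's/(v>130)&(v<260)/(v>105)\&(v<260)/' crate.py; python3 crate.py pics/t18.png; python3 bar.py pics/s18.png pics/t19.png; python3 - <<'E'
import cv2,numpy as np
a=cv2.imread('pics/top0.png').astype(int); b=cv2.imread('pics/t18.png').astype(int)
for n,(u0,v0,u1,v1) in dict(ring=(285,72,340,125),glue=(375,80,430,130),tin=(400,170,460,220),sander=(92,110,155,165)).items():
    print(n,np.abs(a-b)[v0:v1,u0:u1].mean().round(2))
E
```

```text
t: 20.25
position: [0.485, 0.2201, 0.1293]
tcp_rot: [0.001, 0.998, 0.06, 0.002]
wrist_force: [0.2, -0.5, -0.1]
gripper_width: -0.0
t 20.3 crate [ 556.  -103.6] [142.  102.5] yaw 7.54 rel bay yaw 0.19 bay xy 104.9 3.6
scene [287 198  33  56 390] phi 186.59 keeper rad 1.557 far end [453.6   5.8] near [643.7  27.7] line dist of pin -1.5
top [270 135  20  89 610] phi 186.95 keeper rad 1.564 far end [448.9   1.1] near [644.1  24.9] line dist of pin 1.2
ring 19.35
glue 17.34
tin 18.66
sander 24.3
```

```bash
python3 - <<'E'
import cv2,numpy as np
a=cv2.imread('pics/top0.png',0); b=cv2.imread('pics/t18.png',0)
print('bench mean',a[10:60,300:480].mean(),b[10:60,300:480].mean())
for n,(u0,v0,u1,v1) in dict(ring=(285,72,340,125),glue=(375,80,430,130),tin=(400,170,460,220),sander=(92,110,155,165)).items():
    r=cv2.matchTemplate(b[v0-8:v1+8,u0-8:u1+8],a[v0:v1,u0:u1],cv2.TM_CCOEFF_NORMED); _,s,_,p=cv2.minMaxLoc(r); print(n,round(s,3),'shift px',p[0]-8,p[1]-8)
E
```

```text
bench mean 110.48944444444444 130.32944444444445
ring 0.997 shift px 0 0
glue 1.0 shift px 0 0
tin 0.999 shift px 0 0
sander 0.704 shift px 0 0
```

```bash
python3 - <<'E'
import cv2,numpy as np
a=cv2.imread('pics/top0.png'); b=cv2.imread('pics/t18.png'); s=cv2.imread('pics/scene0.png')
from h import robot
im,_=robot.get_image('scene'); c=im[:,:,::-1]
A=lambda x:cv2.resize(x,(380,280))
cv2.imwrite('pics/cmp.png',np.vstack([np.hstack([A(a[90:180,80:200]),A(b[90:180,80:200])]),np.hstack([A(s[200:290,400:520]),A(c[200:290,400:520])])]))
g=lambda x:cv2.cvtColor(np.ascontiguousarray(x),cv2.COLOR_BGR2GRAY)
r=cv2.matchTemplate(g(c)[205:275,415:485],g(s)[213:267,423:477],cv2.TM_CCOEFF_NORMED); print(cv2.minMaxLoc(r))
E
```

```text
(0.21875406801700592, 0.9969758987426758, (0, 0), (8, 8))
```

View pics/cmp.png

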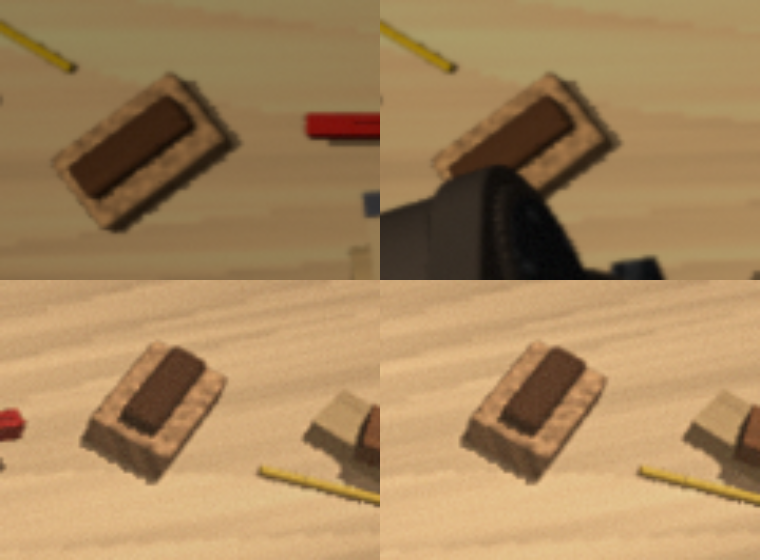

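The sander has not moved; the arm only covers part of it in the top view. Handing in.

```bash
python3 -c "
from cell import robot
print(robot.job_done())"
```

```text
the job is handed in; nothing more can be done
None
```

The crate is home in the bay and the keeper bar is shut across the mouth behind it. I handed the job in at about 20 s of the 72 s allowed, with the arm clear.

- **Crate:** I pushed the small crate on its striped step end with the open fingertips, about 25 mm above the bench. The tool leaned back so the wrist stayed off the tall box. Readings along the push were 14–24 N forward, then about 42 N as it met the stop. In the last check its origin was at bay x = 104.9, y = +3.6 mm, with 0.2° of yaw.
- **Keeper:** I swung the bar round with the shut fingertips on its outer side only. The last check read 1.557 rad from the scene camera and 1.564 rad from the top camera, against 1.57 for straight across.
- **Other things:** The glue bottle, tin and ring showed zero pixel shift in the top view. The sander matched only 0.70 there because the arm covered part of it. The scene view matched 0.997 with no shift.
- **Disagreements:** The bay's centre line differed by about 2.4 mm between the back stop and the cheeks, so I used the cheeks. Two mid-push readings of the crate's sideways position, and the first one at home, were off because my mask clipped its top. The final reading above uses the corrected mask.

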